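# Lock the hanger stud into the vanity's T-slot rail

### The job

Fit the double-hook hanger to the grey slotted rail on the vanity: lift it out of the wooden ring, drop its T-foot through the rail's oblong mouth, slide it along the slot until it has pushed the sprung steel plunger nearly all the way back, then give it a quarter turn so that the foot lies across the slot and let go, leaving it upright and locked. Be gentle, never force the hanger against the rail, and leave the other things where they are.

Things in the scene. Friction and masses are not known exactly. Their poses are not given: they have to be found in the camera images.
- hanger: Loose steel double-hook hanger, 90 g. Origin: centre of the underside of its round collar (34 mm diameter, z = 0 to 6 mm); z up along the stem. Half a turn about z gives the same shape. It starts upright, collar lying on the wooden ring, T-foot hanging in its bore. Hooks 5 mm thick stick out of the paddle's narrow sides to x = +-32 mm, z = 48 to 60 mm.
- paddle (a point): Middle of the hanger's flat grip paddle, 41 mm above the hanger's origin: 30 mm wide along the hanger's x, 12 mm thick along y, from z = 22 to 60 mm; a 12 mm stem joins it to the collar. Take it across the 12 mm from above. The paddle is parallel to the foot.
- foot (a point): Centre of the underside of the hanger's T-foot, 12.5 mm below the hanger's origin: a square-cornered bar, 24 mm long along the hanger's x, 12 mm wide along y, 6 mm thick, under a neck of 8 mm diameter and 6.5 mm length.
- stand: Fixed wooden ring, 52 mm outside diameter, 30 mm high, with an open bore of 27.6 mm diameter in which the hanger's foot hangs at the start. Origin: centre of its underside.
- rail: Fixed grey plastic T-slot rail, 64 mm wide (its x), 260 mm long (its y), top face 22 mm above its underside. Origin: centre of its underside, z up. With the foot in the cavity the collar lies on the top face and the foot hangs free under the lips. Pushing the hanger on any part of the rail, plunger or spring housing with more than 30 N is forbidden.
- mouth (a point): Centre of the rail's mouth, in the plane of its top face: an oblong opening 28 mm long along the slot (rail y) and 16 mm wide, 100 mm from the rail's middle towards -y. The foot passes only here, with its length along the slot.
- slot (a point): On the rail's top face, on the slot's centre line, 15 mm from the rail's middle towards +y. Slot 10.5 mm wide, along rail y from the mouth to +y, lips 4.5 mm thick. The channel below is 15.5 mm wide: the foot slides only lengthwise, up to a hidden shoulder somewhere within 40 mm either side of this point, new each time. Past it the cavity is 32 mm wide: the foot can turn, either way.
- rail_end (a point): Slot's +y end, top face. Before it a steel plunger (28 mm wide, 10 high) and its housing (15 high) stand over the slot; they go with the shoulder: the collar meets the plunger when the hanger's axis is at the shoulder. It pushes back to -y: 1.2 N plus 0.6 N per mm. The foot can turn at 12 mm or more (8 N); hard stop at 16 mm (11 N). Once turned, it springs back to 6 mm past the shoulder.
- brush_cup: Bamboo brush cup, 72 mm diameter, 95 mm high, with three brushes to 170 mm. Origin: centre of underside. Leave alone.
- hair_clip: Flat steel hair clip, 75 x 16 x 10 mm. Origin: centre of underside. Leave alone.
- lip_balm: Round silicone lip balm case, 40 mm diameter, 24 mm high. Origin: centre of underside. Leave alone.
- perfume: Round glass perfume bottle, 64 mm diameter, 88 mm high. Origin: centre of underside. Leave alone.
- compact: Black round powder compact, 72 mm diameter, 14 mm high. Origin: centre of underside. Leave alone.
- polish: Nail polish bottle, 30 mm diameter, 60 mm high. Origin: centre of underside. Leave alone.
- ring_dish: White ceramic dish, 90 mm diameter, 18 mm high. Origin: centre of underside. Leave alone.
Mind the look-alikes: they are no part of the job. There is more than one size of the hanger; the job needs the smallest.

How it is judged:
On the way, in this order (a step that is already met when the one before it is completed fails the run):
1. the hanger's foot is dropped through the mouth, collar down on the rail (z of hanger in the frame of rail between 0.019 and 0.0245 m and horizontal distance between hanger and mouth below 0.012 m and angle between the x axis of hanger and the y axis of rail, either way round below 0.3 rad), for 0.1 s.
2. it is slid along the slot, foot along the slot and under the lips (y of hanger in the frame of rail above -0.04 m and z of hanger in the frame of rail below 0.0255 m and angle between the x axis of hanger and the y axis of rail, either way round below 0.35 rad), for 0.05 s.
At the end, for the whole second after the job is handed in: The hanger is released and at rest in the slot beyond the shoulder, its foot across the slot within 0.2 rad, its collar down on the rail (origin 19 to 24.5 mm above the rail's underside), its axis within 4 mm of the slot's centre line, upright within 0.12 rad (angle between the x axis of hanger and the x axis of rail, either way round below 0.2 rad and z of hanger in the frame of rail between 0.019 and 0.0245 m and x of hanger in the frame of rail between -0.004 and 0.004 m and y of hanger in the frame of rail above -0.03 m and angle between hanger's own z axis and vertical below 0.12 rad and linear speed of hanger below 0.02 m/s); the robot touches nothing.
It fails at once if the hanger is pressed against the rail, plunger or housing with more than 30 N (contact force between hanger and rail above 30 N).
It fails at once if another thing on the shelf is shifted by more than 20 mm (distance of any of brush_cup, hair_clip, lip_balm, perfume, compact, polish, ring_dish from where it was at the start of the episode above 0.02 m).
It fails at once if the perfume bottle or the brush cup is tipped (angle between any of perfume, brush_cup's own z axis and vertical above 0.3 rad).
It also fails if it takes over 72 s, if anything falls off the work surface, if the arm or the gripper's body presses on something with over 40 N, if the wrist force passes 120 N, or if a joint passes its speed limit or range.

### The arm

A 6-joint arm with a two-finger parallel gripper is mounted at the origin on the work surface. World frame = base frame: x ahead of the robot, y to its left, z up, the work surface at z = 0. Lengths are in m, angles in rad, forces in N, time in s.
With the tool pointing down it reaches from about 0.3 to 0.75 m from the base axis. Payload 8.5 kg.
Tool frame: the origin (TCP) lies midway between the tips of the shut fingers; the grasp point (between the pads) lies 19 mm behind it; z points along the fingers, y is the line along which they close (so a half turn about z gives the same grasp; the last joint's range is limited). The gripper opens to 85 mm and grips with 20 to 120 N. Pads are 22 mm wide; open, the fingers measure 114 mm over their backs; the gripper's body (76 mm by 85 mm) begins 54 mm behind the grasp point. The pads swing forward as they close: fully open they stand 13 mm farther back than shut.
Start: joints at [-1.499, 0.381, 1.297, -0, 1.464, -0.215], TCP at [0.156, -0.528, 0.231] pointing down, gripper open.
Joint ranges: [-3.11, 3.11], [-0.89, 2.33], [0.22, 2.48], [-1.42, 4.56], [0.17, 2.85], [-2.88, 2.88]. Speed limits (rad/s): [2.39, 2.39, 3.14, 3.14, 3.14, 3.14].

### API

Orientations are given as [roll, pitch, yaw] about the fixed x, y, z axes, in that order (R = Rz(yaw) Ry(pitch) Rx(roll)).
In Python, from workcell import status, vision, ticket gives the robot as it stands. The module is installed in compiled form; this text tells all that it offers.
- The arm moves only by the shell command python3 -m creep 'ROWS' [FORCE]. ROWS is JSON, a list of rows, each a list of 7 numbers: the shift along the world's x, y, z in cm, then the turn, a rotation vector about the world's x, y, z in degrees, then the opening, from 0 (shut) to 1 (fully open). A call has 1 to 20 rows; each row is the pose to reach, as a shift and turn from the pose commanded when the call began; what a row does not reach only later rows make up. A row lasts 1/10 s, in which the tool goes at most 50 mm and 8.59 degrees, less where a joint would pass 70% of its speed; a pose out of reach is approached as far as the arm can. A call with a gripper value outside its range is refused whole. The fingers move at their own pace and stop on an object; FORCE is the grip in N (left out, the last holds). Time passes only in rows, so rows that repeat a pose let the fingers close. It gives the time, the measured TCP pose, the force, the opening and the grip force at its end, in the units of the state.
- status.state(): the state, without advancing time (a new reading comes with each control period).
- vision.get_image(name): name is "side" or "top" or "wrist"; returns a dict with "color" (480x640x3 uint8, red, green, blue), "z_map" (480x640 float32, m along the optical axis (not along the pixel's ray), 0 where there is no reading), "fx", "fy", "cx", "cy" (pixels), "k1" (the pictures are not rectified: a ray, as slopes to the right and down, at radius r is drawn at 1 + k1 r^2 times it, then the intrinsics apply), "R" (3x3) and "t" (3): a world point X has camera coordinates R X + t; the wrist camera has in their place "T_tool_cam" (4x4, takes a point from camera to tool coordinates, whose origin is the TCP and whose axes are the flange's). Camera axes: x right, y down, z forward; pixel columns grow to the right and rows downward; lengths in m; the calibration is good to about 2 mm. A picture is of the moment at which its call begins: read the wrist's pose just before it.
- ticket.sign_off(): hands the job in; it is judged then, once.
The state is a dict: "t": time; "joint_pos": joint angles; "qvel": joint speeds; "joint_torque": joint torques, N m; "ee_pos": TCP position; "orientation": TCP orientation; "force": force on the tool from outside, world axes, zero at the start; "torque": the same for the moment, N m; "width": opening from 0.0 (shut) to 1.0 (fully open); "gripper_force": force on a finger pad.
Only numpy, scipy, OpenCV 4.12 (cv2) and the standard library are available. Lean on these libraries where they do the work, as an engineer would, in place of code of your own. Each camera call takes 0.05 s, during which the arm holds its last target. There are 200 camera calls.

## Working session

There is one attempt and no reset: what is moved stays moved. The work goes in short steps, Python scripts to look and compute and a shell command to move; the robot and the scene stay as the last step left them, time stands still between calls to the robot, and variables do not carry over. Pictures are saved under pics/ and viewed, at most 10 in all, crops included, and the job is handed in when it is done.

```bash
mkdir -p pics; cat > h.py <<'E'
import numpy as np, cv2
from workcell import status, vision
from scipy.spatial.transform import Rotation as Ro
def grab(n):
    s=status.state(); im=vision.get_image(n)
    if n=="wrist":
        T=np.eye(4);T[:3,:3]=Ro.from_euler('xyz',s['orientation']).as_matrix();T[:3,3]=s['ee_pos']
        C=T@im['T_tool_cam']
    else:
        C=np.eye(4);C[:3,:3]=im['R'].T;C[:3,3]=-im['R'].T@im['t']
    im['C']=C; return im
def rays(im,uv):
    K=np.array([[im['fx'],0,im['cx']],[0,im['fy'],im['cy']],[0,0,1.]])
    q=(np.asarray(uv,float).reshape(-1,2)-[im['cx'],im['cy']])/[im['fx'],im['fy']]
    p=q.copy()
    for _ in range(20): p=q/(1+im['k1']*(p**2).sum(1,keepdims=True))
    return np.c_[p,np.ones(len(p))]
def onplane(im,uv,z):
    d=rays(im,uv)@im['C'][:3,:3].T; o=im['C'][:3,3]
    return o+d*((z-o[2])/d[:,2])[:,None]
def cloud(im):
    v,u=np.mgrid[:480,:640]; uv=np.c_[u.ravel(),v.ravel()]
    P=rays(im,uv)*im['z_map'].reshape(-1,1)
    return (P@im['C'][:3,:3].T+im['C'][:3,3]).reshape(480,640,3)
def save(n,im): cv2.imwrite('pics/'+n,im['color'][...,::-1])
E
python3 - <<'E'
from h import *
for n in("top","side"):
    im=grab(n); save(n+'0.png',im); np.save(n+'.npy',im,allow_pickle=True); print(n,im['C'].round(3).tolist(),im['fx'],im['k1'],(im['z_map']>0).mean())
print(status.state())
E
```

```text
top [[0.011, -0.986, 0.166, 0.364], [-1.0, -0.016, -0.027, 0.02], [0.029, -0.165, -0.986, 1.369], [0.0, 0.0, 0.0, 1.0]] 500.8694934121139 -0.08389103113627797 0.9959244791666667
side [[0.913, -0.257, 0.316, 0.322], [-0.407, -0.599, 0.69, -0.631], [0.012, -0.759, -0.651, 0.678], [0.0, 0.0, 0.0, 1.0]] 452.2534835786681 -0.016494630275789592 0.9959537760416667
{'t': 0.1, 'joint_pos': array([-1.49929763e+00,  3.81088478e-01,  1.29817961e+00,  3.42285392e-05,
        1.46358215e+00, -2.15301641e-01]), 'qvel': array([ 0.00011139, -0.00197755, -0.00312058,  0.00157898, -0.00073493,
       -0.00079481]), 'joint_torque': array([ 4.86051111e-03, -4.49220479e+01, -2.31654757e+01, -1.16674005e-04,
        3.67051092e-03,  7.62484518e-06]), 'ee_pos': array([ 0.15557262, -0.52726126,  0.23079688]), 'orientation': array([-3.14037138e+00, -3.01914123e-04,  2.86796467e-01]), 'force': array([1.303104  , 0.31570363, 0.20424105]), 'torque': array([ 0.01799577,  0.02253681, -0.00642954]), 'gripper_force': 0.0, 'width': 1.0040781286741705}
```

View pics/top0.png

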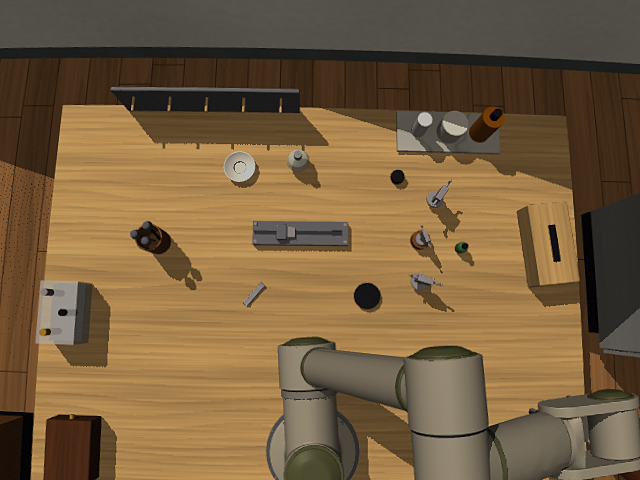

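View pics/side0.png

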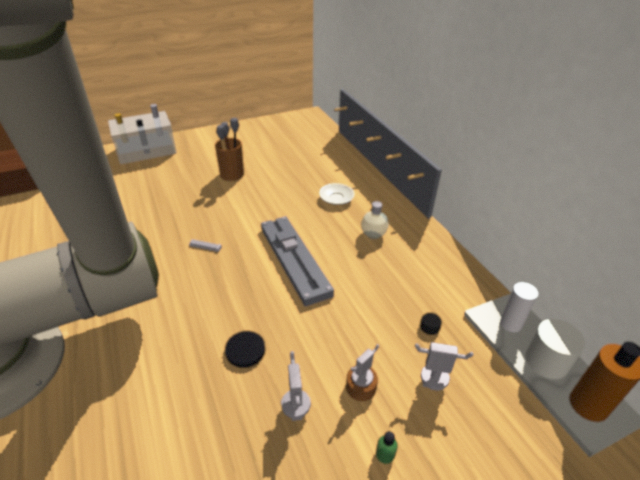

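Top view: the rail lies at about (300,234), with the plunger and housing at (287,233) and the mouth towards the right end (~335,233). The hanger candidates are (437,197), standing free; (423,238), in the wooden ring; and (425,281), standing free. In the side view they are at (438,362), (363,372) and (295,390). By the description I choose the one in the brown ring, and check it in a crop.

```bash
python3 - <<'E'
from h import *
im=np.load('side.npy',allow_pickle=True).item(); t=np.load('top.npy',allow_pickle=True).item()
a=cv2.resize(im['color'][310:430,260:480],None,fx=3.6,fy=3.6,interpolation=2)[:432,:792]
b=cv2.resize(t['color'][170:300,390:480],None,fx=3.3,fy=3.3,interpolation=2)
c=np.zeros((432,800,3),np.uint8); 
a=cv2.resize(im['color'][320:430,265:475],None,fx=2.35,fy=2.35,interpolation=2)
c[:a.shape[0],:a.shape[1]]=a; c[:b.shape[0],500:500+b.shape[1]]=b
cv2.imwrite('pics/crop1.png',c[...,::-1])
P=cloud(t)
for n,(u,v) in dict(A=(437,197),B=(423,238),C=(425,281)).items():
    R=P[v-25:v+25,u-25:u+35].reshape(-1,3); m=R[:,2]>.02
    q=R[m]; print(n,len(q),q[:,2].max(),q.min(0),q.max(0))
    q=q[q[:,2]>q[:,2].max()-.012]; print(q.mean(0), len(q), cv2.minAreaRect((q[:,:2]*1000).astype(np.float32)))
h=P[...,2]; 
R=P[215:255,245:355].reshape(-1,3); R=R[(R[:,2]>.012)&(R[:,2]<.03)]; print('rail',cv2.minAreaRect((R[:,:2]*1000).astype(np.float32)),np.median(R[:,2]))
q=P[225:245,270:305].reshape(-1,3);q=q[q[:,2]>.029];print('plunger/housing',q.min(0),q.max(0),len(q))
E
```

```text
A 313 1.3693547990786132 [ 0.36374733 -0.35814564  0.02006343] [0.71290777 0.02006097 1.3693548 ]
[0.36374733 0.02006097 1.3693548 ] 13 ((363.747314453125, 20.06096839904785), (0.0, 0.0), 0.0)
B 335 1.3693547990786132 [ 0.36374733 -0.39088133  0.02010966] [0.59205369 0.02006097 1.3693548 ]
[0.36374733 0.02006097 1.3693548 ] 19 ((363.747314453125, 20.06096839904785), (0.0, 0.0), 0.0)
C 306 1.3693547990786132 [ 0.36374733 -0.3254621   0.02005125] [0.47107836 0.02006097 1.3693548 ]
[0.36374733 0.02006097 1.3693548 ] 16 ((363.747314453125, 20.06096839904785), (0.0, 0.0), 0.0)
rail ((577.28076171875, 41.75750732421875), (65.52108764648438, 258.7636413574219), 0.18616001307964325) 0.020983510864715393
plunger/housing [0.36374733 0.02006097 0.02904983] [0.59592902 0.10338056 1.3693548 ] 220
```

View pics/crop1.png

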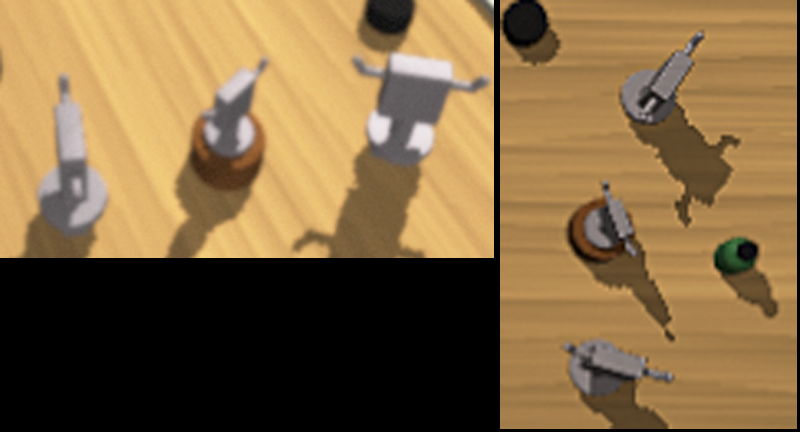

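The crop confirms it: the middle hanger, at crop (230,115) and (605,225), sits in the brown ring and has the smallest paddle. The other two are larger and stand on the table. Next I measure it roughly and work out where the wrist camera should go.

```bash
python3 - <<'E'
from h import *
t=np.load('top.npy',allow_pickle=True).item(); s=np.load('side.npy',allow_pickle=True).item()
for im,(u,v) in ((t,(423,238)),(s,(363,372))):
    P=cloud(im); R=P[v-35:v+30,u-25:u+25].reshape(-1,3); R=R[(R[:,2]<.2)]
    for lo,hi in((.025,.034),(.034,.039),(.05,.075),(.075,.098)):
        q=R[(R[:,2]>lo)&(R[:,2]<hi)]; print(lo,len(q),q.mean(0).round(4) if len(q) else'',cv2.minAreaRect((q[:,:2]*1000).astype(np.float32)) if len(q)>4 else '')
w=grab('wrist'); print(w['T_tool_cam'].round(4).tolist(),w['fx'],w['cx'],w['cy'],w['k1'])
E
```

```text
0.025 145 [ 0.5662 -0.284   0.0294] ((605.5509033203125, -301.90069580078125), (49.60413360595703, 142.49827575683594), 70.80583190917969)
0.034 34 [ 0.5591 -0.2821  0.0357] ((556.4127807617188, -283.4156188964844), (36.69279861450195, 17.99947166442871), 33.99662780761719)
0.05 27 [ 0.5643 -0.2846  0.0638] ((605.3258056640625, -298.3471984863281), (18.440757751464844, 115.43510437011719), 72.02050018310547)
0.075 103 [ 0.5704 -0.2894  0.0861] ((594.8690185546875, -292.18328857421875), (30.6661434173584, 118.76569366455078), 81.93305969238281)
0.025 371 [ 0.5578 -0.2965  0.0306] ((561.074951171875, -290.3089904785156), (47.49129104614258, 51.33092498779297), 57.98683547973633)
0.034 191 [ 0.5608 -0.2936  0.0368] ((561.3324584960938, -291.9757385253906), (26.790325164794922, 33.06312942504883), 75.166748046875)
0.05 118 [ 0.5595 -0.2937  0.0642] ((561.7863159179688, -293.791015625), (11.510741233825684, 30.738100051879883), 88.90711212158203)
0.075 277 [ 0.5615 -0.29    0.0874] ((562.0460205078125, -288.46502685546875), (64.3775405883789, 12.468055725097656), 21.92357635498047)
[[-0.0014, -0.9503, -0.3112, 0.0792], [1.0, -0.0009, -0.0019, 0.0003], [0.0015, -0.3112, 0.9503, -0.1429], [0.0, 0.0, 0.0, 1.0]] 336.6773506563475 318.8234790220283 237.39915936240976 0.011910427791145681
```

```bash
python3 -m creep '[[10,6,0,0,0,1.5,1],[20,12,0,0,0,3,1],[30,18,-1,0,0,4.5,1],[40.5,24,-2,0,0,5.6,0.6],[40.5,24,-4,0,0,5.6,0.45],[40.5,24,-4,0,0,5.6,0.45],[40.5,24,-4,0,0,5.6,0.45],[40.5,24,-4,0,0,5.6,0.45],[40.5,24,-4,0,0,5.6,0.45],[40.5,24,-4,0,0,5.6,0.45],[40.5,24,-4,0,0,5.6,0.45],[40.5,24,-4,0,0,5.6,0.45],[40.5,24,-4,0,0,5.6,0.45],[40.5,24,-4,0,0,5.6,0.45],[40.5,24,-4,0,0,5.6,0.45],[40.5,24,-4,0,0,5.6,0.45]]' 40
python3 - <<'E'
from h import *
w=grab('wrist'); save('w1.png',w); np.save('w1.npy',w,allow_pickle=True)
P=cloud(w); ok=w['z_map']>0.05
for lo,hi in((.02,.033),(.0335,.04),(.05,.08),(.08,.086),(.087,.095)):
    m=((P[...,2]>lo)&(P[...,2]<hi)&ok&(np.hypot(P[...,0]-.561,P[...,1]+.289)<.045))
    q=P[m]; print(lo,m.sum(),q.mean(0).round(4) if len(q) else'',cv2.minAreaRect((q[:,:2]*1000).astype(np.float32)) if len(q)>4 else '')
E
```

```text
t: 1.75
ee_pos: [0.5602, -0.288, 0.1915]
orientation: [3.141, -0.0, 0.384]
force: [-0.4, -0.8, -0.1]
width: 0.448
gripper_force: 0.0
0.02 1195 [ 0.5665 -0.2861  0.0298] ((562.8505249023438, -287.78997802734375), (49.52806091308594, 50.72489929199219), 22.0665340423584)
0.0335 538 [ 0.5636 -0.2874  0.0362] ((562.7422485351562, -288.242919921875), (30.421422958374023, 32.30622100830078), 22.9810733795166)
0.05 57 [ 0.5744 -0.2831  0.0682] ((560.59228515625, -290.6698913574219), (35.49085998535156, 11.384344100952148), 26.271976470947266)
0.08 208 [ 0.565  -0.2871  0.0827] ((561.4559936523438, -287.0878601074219), (55.54749298095703, 11.426121711730957), 15.961736679077148)
0.087 663 [ 0.5629 -0.288   0.09  ] ((562.1447143554688, -288.4214782714844), (64.23686981201172, 11.641416549682617), 21.641263961791992)
```

View pics/w1.png

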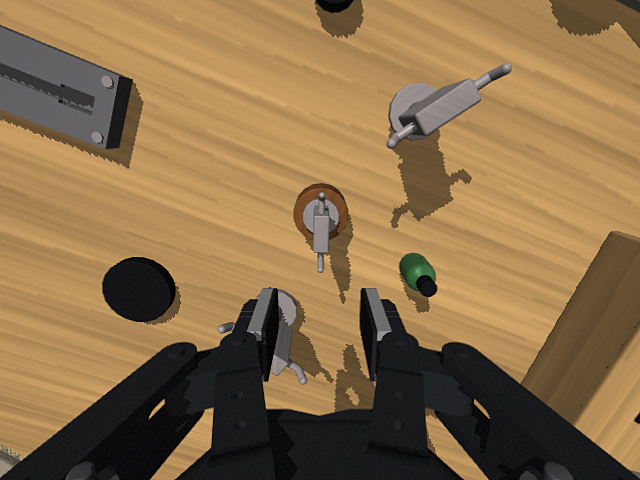

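The wrist view shows the target hanger at (321,225) in the brown ring, with a larger hanger at (285,335) and another at (440,110). Its measured size of 64 x 11.6 mm and top height of 90 mm match the description. I check the neighbours' heights before going down.

```bash
python3 - <<'E'
from h import *
w=np.load('w1.npy',allow_pickle=True).item(); t=np.load('top.npy',allow_pickle=True).item(); s=np.load('side.npy',allow_pickle=True).item()
for n,im in(('top',t),('side',s)):
    P=cloud(im).reshape(-1,3)
    for nm,c in(('A',(.635,-.32)),('C',(.485,-.285)),('polish',(.55,-.36))):
        q=P[(np.hypot(P[:,0]-c[0],P[:,1]-c[1])<.05)&(P[:,2]>.04)&(P[:,2]<.16)&(np.hypot(P[:,0]-.5625,P[:,1]+.288)>.04)]
        if len(q): print(n,nm,len(q),q.min(0).round(3),q.max(0).round(3))
E
```

```text
top A 116 [ 0.641 -0.341  0.05 ] [ 0.684 -0.303  0.106]
top C 167 [ 0.437 -0.311  0.042] [ 0.463 -0.242  0.105]
top polish 48 [ 0.533 -0.408  0.04 ] [ 0.552 -0.391  0.064]
side A 674 [ 0.64  -0.343  0.04 ] [ 0.684 -0.304  0.103]
side C 466 [ 0.436 -0.311  0.049] [ 0.462 -0.242  0.103]
side polish 194 [ 0.53  -0.409  0.04 ] [ 0.553 -0.391  0.063]
```

```bash
python3 -m creep '[[0.22,-0.03,-4,0,0,0,0.45],[0.22,-0.03,-8,0,0,0,0.45],[0.22,-0.03,-11,0,0,0,0.45],[0.22,-0.03,-13.4,0,0,0,0.45],[0.22,-0.03,-13.4,0,0,0,0.45],[0.22,-0.03,-13.4,0,0,0,0.45],[0.22,-0.03,-13.4,0,0,0,0.25],[0.22,-0.03,-13.4,0,0,0,0.2],[0.22,-0.03,-13.4,0,0,0,0.1],[0.22,-0.03,-13.4,0,0,0,0.05],[0.22,-0.03,-13.4,0,0,0,0.05],[0.22,-0.03,-13.4,0,0,0,0.05],[0.22,-0.03,-13.4,0,0,0,0.05],[0.22,-0.03,-13.4,0,0,0,0.05],[0.22,-0.03,-13.4,0,0,0,0.05]]' 40
```

```text
t: 3.3
ee_pos: [0.5632, -0.2881, 0.0587]
orientation: [3.14, -0.001, 0.385]
force: [-0.8, -0.0, 5.8]
width: 0.133
gripper_force: 39.9
```

```bash
python3 -m creep '[[0,0,2,0,0,0,0.05],[0,0,4.5,0,0,0,0.05],[0,0,7,0,0,0,0.05],[0,2,7.5,0,0,8,0.05],[0.2,4,7.5,0,0,16,0.05],[0.4,6,7.5,0,0,24,0.05],[0.6,8,7.5,0,0,32,0.05],[0.8,10,7.5,0,0,40,0.05],[1,12,7.5,0,0,48,0.05],[1.2,14,7.5,0,0,56,0.05],[1.4,15.8,7.5,0,0,64,0.05],[1.4,15.8,7.5,0,0,68,0.05],[1.4,15.8,7.5,0,0,68,0.05],[1.4,15.8,7.5,0,0,68,0.05],[1.4,15.8,7.5,0,0,68,0.05],[1.4,15.8,7.5,0,0,68,0.05]]' 40
python3 - <<'E'
from h import *
w=grab('wrist'); save('w2.png',w); np.save('w2.npy',w,allow_pickle=True)
P=cloud(w); s=status.state(); print(s['ee_pos'],s['orientation'])
E
```

```text
t: 4.9
ee_pos: [0.5767, -0.1302, 0.1323]
orientation: [-3.142, -0.0, 1.57]
force: [-0.3, 0.0, -1.1]
width: 0.131
gripper_force: 39.5
[ 0.57672561 -0.13013609  0.132308  ] [-3.14154956e+00 -1.00994022e-06  1.57017077e+00]
```

View pics/w2.png

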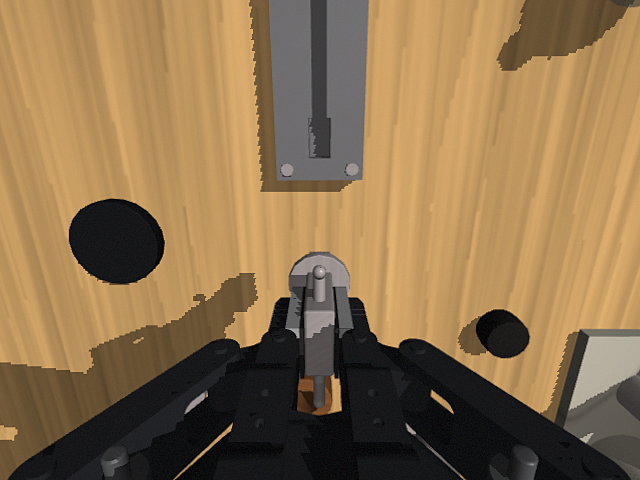

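The hanger is held upright, with its collar at (319,275) and hook tips at (319,270) and (319,395). The mouth is ahead at about (319,138), with the slot running up from it at u≈319. Next I measure both in this picture.

```bash
python3 - <<'E'
from h import *
w=np.load('w2.npy',allow_pickle=True).item(); P=cloud(w); Z=P[...,2]
top=(np.abs(Z-.0215)<.004)&(P[...,1]>-.1)&(abs(P[...,0]-.577)<.04)
r=cv2.minAreaRect((P[top][:,:2]*1000).astype(np.float32)); print('rail',r,np.median(Z[top]))
g=cv2.cvtColor(w['color'],cv2.COLOR_RGB2GRAY).astype(int)
print('rowgray 138',g[138,300:340].tolist()); print('row 60',g[60,300:340].tolist()); print('col 319',g[105:170,319].tolist()); print('col312',g[105:170,312].tolist(),'\ncol327',g[105:170,327].tolist())
print('depth row138',(Z[138,300:340]*1000).round().tolist()); print('row60',(Z[60,300:340]*1000).round().tolist());print('col 312',(Z[105:170,312]*1000).round().tolist())
# hanger
t=status.state()['ee_pos']; 
for lo,hi in((-.03+.004,-.019),(.025,.034)):
    m=(Z>t[2]+lo)&(Z<t[2]+hi)&(abs(P[...,0]-t[0])<(.02 if lo<0 else .007))&(abs(P[...,1]-t[1])<.04); q=P[m]
    print(lo,m.sum(),q.mean(0),q.max(0),q.min(0),cv2.minAreaRect((q[:,:2]*1000).astype(np.float32)))
E
```

```text
rail ((576.1184692382812, -30.511005401611328), (64.56147003173828, 115.12708282470703), 0.03758188709616661) 0.022371833121773266
rowgray 138 [110, 108, 108, 109, 110, 108, 110, 114, 91, 83, 107, 113, 112, 115, 112, 77, 57, 60, 62, 60, 62, 62, 61, 61, 61, 62, 61, 63, 60, 46, 70, 107, 112, 110, 110, 110, 111, 110, 110, 111]
row 60 [110, 112, 112, 110, 111, 110, 112, 110, 113, 114, 118, 72, 54, 64, 62, 62, 60, 61, 60, 62, 62, 62, 61, 62, 61, 58, 78, 108, 113, 110, 113, 111, 113, 111, 113, 111, 114, 111, 113, 112]
col 319 [62, 62, 61, 61, 62, 64, 62, 65, 63, 60, 59, 61, 61, 63, 62, 61, 63, 61, 61, 60, 60, 60, 60, 58, 59, 64, 62, 61, 64, 62, 62, 63, 61, 60, 61, 61, 62, 60, 60, 62, 62, 63, 59, 60, 60, 62, 59, 60, 62, 60, 55, 48, 71, 93, 116, 110, 110, 108, 110, 110, 107, 108, 110, 111, 109]
col312 [67, 67, 67, 68, 73, 74, 73, 73, 72, 73, 73, 77, 77, 53, 58, 55, 59, 60, 60, 60, 58, 65, 81, 75, 56, 54, 57, 73, 121, 118, 116, 111, 110, 112, 110, 112, 115, 115, 116, 114, 112, 111, 110, 110, 112, 110, 112, 113, 112, 113, 113, 91, 64, 93, 113, 109, 111, 110, 108, 109, 111, 111, 110, 109, 110] 
[... 862 characters left out ...]
5.0, 6.0, 5.0, 5.0, 5.0, 5.0, 6.0, 5.0, 5.0, 6.0, 5.0, 6.0, 6.0, 5.0, 6.0, 5.0, 5.0, 6.0, 5.0, 4.0, 6.0, 6.0, 5.0, 6.0, 6.0, 3.0, 5.0, 5.0, 5.0, 6.0, 6.0, 7.0, 5.0, 13.0, 20.0, 22.0, 22.0, 21.0, 21.0, 23.0, 22.0, 23.0, 22.0, 22.0, 23.0, 21.0]
-0.026 1257 [ 0.57574091 -0.12334034  0.10955897] [ 0.59241897 -0.11406992  0.11172624] [ 0.55910268 -0.13652283  0.10634606] ((575.7852172851562, -125.26853942871094), (22.386083602905273, 33.327762603759766), 89.77410125732422)
0.025 2636 [ 0.57588474 -0.12938553  0.1629792 ] [ 0.5837212  -0.09854369  0.16617324] [ 0.56975994 -0.16308293  0.15731132] ((575.7074584960938, -130.70553588867188), (64.14073944091797, 14.046663284301758), 85.16657257080078)
```

```bash
python3 - <<'E'
from h import *
w=np.load('w2.npy',allow_pickle=True).item()
a=onplane(w,[[308.0,138],[330.0,138],[327,117.2],[327,157.6],[310.8,60],[326.3,60],[311.3,5],[325,5]],.022); print(a.round(4))
g=w['color'][5,300:340].sum(1)//3; print(g.tolist())
# hanger: collar top plane (z=tcp-.0227), paddle top, ends of hooks
P=cloud(w);Z=P[...,2]; t=[.5767,-.1302,.1323]
m=(abs(Z-.1098)<.003)&(abs(P[...,0]-.576)<.02)&(abs(P[...,1]+.13)<.025)
q=P[m]; print('collar z',np.median(q[:,2]),np.percentile(q[:,0],[.5,99.5]),q[:,1].max())
m=(Z>.160)&(Z<.168)&(abs(P[...,0]-.576)<.0075)&(abs(P[...,1]+.13)<.04);q=P[m]
print('top z',np.median(q[:,2]))
b=P[(Z>.161)&(Z<.168)&(abs(P[...,0]-.576)<.012)&(abs(P[...,1]+.13)<.012)];print(np.percentile(b[:,0],[.5,99.5]))
for s in(-1,1):
  c=q[(q[:,1]+.1305)*s>.022];print('hook',len(c),c.mean(0).round(4))
E
```

```text
[[ 0.5682 -0.0579  0.022 ]
 [ 0.5841 -0.058   0.022 ]
 [ 0.5819 -0.0439  0.022 ]
 [ 0.582  -0.0717  0.022 ]
 [ 0.5708 -0.0077  0.022 ]
 [ 0.5812 -0.0077  0.022 ]
 [ 0.5714  0.0238  0.022 ]
 [ 0.5802  0.0238  0.022 ]]
[111, 110, 111, 112, 109, 111, 111, 110, 112, 117, 84, 63, 61, 62, 62, 62, 61, 64, 60, 63, 62, 61, 63, 61, 62, 59, 75, 109, 115, 114, 111, 112, 112, 112, 112, 112, 109, 111, 109, 112]
collar z 0.1096572247296443 [0.55956533 0.59220542] -0.1140699193264637
top z 0.16356425123349527
[0.56438104 0.58768997]
hook 137 [ 0.5756 -0.1596  0.1618]
hook 147 [ 0.5758 -0.1006  0.1622]
```

```bash
python3 -m creep '[[0,3,0,0,0,0,0.05],[0.04,6,-1,0,0,0,0.05],[0.04,7.25,-3,0,0,0,0.05],[0.04,7.25,-5,0,0,0,0.05],[0.04,7.25,-5.6,0,0,0,0.05],[0.04,7.25,-5.6,0,0,0,0.05],[0.04,7.25,-6,0,0,0,0.05],[0.04,7.25,-6.3,0,0,0,0.05],[0.04,7.25,-6.6,0,0,0,0.05],[0.04,7.25,-6.9,0,0,0,0.05],[0.04,7.25,-7,0,0,0,0.05],[0.04,7.25,-7,0,0,0,0.05]]' 40
```

```text
t: 6.15
ee_pos: [0.5771, -0.0573, 0.0622]
orientation: [-3.141, -0.0, 1.571]
force: [-0.5, -0.5, -1.7]
width: 0.136
gripper_force: 39.5
```

```bash
python3 -m creep '[[0,0,-0.2,0,0,0,0.05],[0,0,-0.4,0,0,0,0.05],[0,0,-0.6,0,0,0,0.05],[0,0,-0.75,0,0,0,0.05],[0,0,-0.9,0,0,0,0.05],[0,0,-1.0,0,0,0,0.05],[0,0,-1.05,0,0,0,0.05],[0,0,-1.05,0,0,0,0.05],[0,0,-1.05,0,0,0,0.05]]' 40
```

```text
t: 7.05
ee_pos: [0.5772, -0.0573, 0.0519]
orientation: [3.141, 0.0, 1.571]
force: [-0.4, -0.8, -0.3]
width: 0.135
gripper_force: 39.5
```

```bash
python3 -m creep '[[0,0,-0.05,0,0,0,0.05],[0,0,-0.1,0,0,0,0.05],[0,0,-0.1,0,0,0,0.05],[0,0,-0.1,0,0,0,0.05]]' 40
```

```text
t: 7.45
ee_pos: [0.5772, -0.0573, 0.0508]
orientation: [-3.142, -0.0, 1.571]
force: [-0.9, 0.5, -0.3]
width: 0.133
gripper_force: 39.5
```

```bash
python3 -m creep '[[0,0.5,0,0,0,0,0.05],[0,1,0,0,0,0,0.05],[0,1.5,0,0,0,0,0.05],[0,2,0,0,0,0,0.05],[-0.01,2.5,0,0,0,0,0.05],[-0.01,3,0,0,0,0,0.05],[-0.01,3.5,0,0,0,0,0.05],[-0.01,4,0,0,0,0,0.05],[-0.01,4,0,0,0,0,0.05]]' 40
python3 - <<'E'
from h import *
for n in('top','side'):
    im=np.load(n+'.npy',allow_pickle=True).item(); P=cloud(im); Z=P[...,2]
    m=(Z>.027)&(Z<.042)&(abs(P[...,0]-.577)<.02)&(P[...,1]>-.06)&(P[...,1]<.17); q=P[m]
    for lo in np.arange(-.01,.17,.005):
        b=q[(q[:,1]>=lo)&(q[:,1]<lo+.005)]
        if len(b): print(n,round(lo,3),len(b),np.median(b[:,2]).round(4),(np.ptp(b[:,0])).round(3))
w=grab('wrist'); save('w3.png',w); np.save('w3.npy',w,allow_pickle=True)
E
```

```text
t: 8.35
ee_pos: [0.577, -0.0166, 0.0508]
orientation: [-3.142, -0.0, 1.572]
force: [0.1, -0.0, -0.8]
width: 0.134
gripper_force: 39.5
top 0.055 18 0.032 0.027
top 0.06 14 0.0325 0.028
top 0.065 16 0.0307 0.027
top 0.07 21 0.0314 0.027
top 0.075 25 0.0334 0.037
top 0.08 28 0.0349 0.036
top 0.085 26 0.0363 0.036
top 0.09 28 0.0356 0.039
top 0.095 21 0.037 0.036
top 0.1 21 0.0347 0.036
top 0.105 1 0.0271 0.0
top 0.14 1 0.0272 0.0
top 0.16 2 0.0281 0.03
side 0.015 1 0.0276 0.0
side 0.055 41 0.0316 0.027
side 0.06 21 0.034 0.027
side 0.065 21 0.034 0.027
side 0.07 20 0.0335 0.028
side 0.075 25 0.0341 0.032
side 0.08 52 0.0358 0.038
side 0.085 29 0.0389 0.037
side 0.09 27 0.0389 0.035
side 0.095 21 0.0386 0.034
side 0.1 27 0.0384 0.038
side 0.105 7 0.0384 0.031
```

View pics/w3.png

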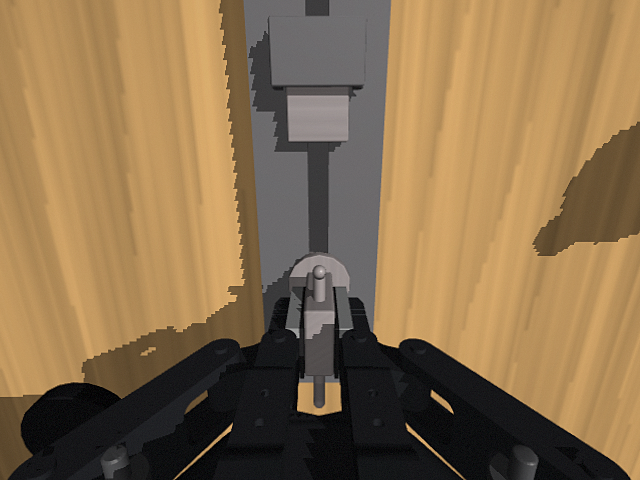

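The hanger is in the slot, with its collar at (319,268). The plunger's front edge is at about (318,140) and the housing at (318,52).

```bash
python3 - <<'E'
from h import *
w=np.load('w3.npy',allow_pickle=True).item(); P=cloud(w); Z=P[...,2]
print([(v,round(Z[v,318]*1000),round(P[v,318,1]*1000,1)) for v in range(84,150,3)])
g=w['color'].sum(2)//3
print(g[130:150,318].tolist(), g[180,300:340].tolist(), g[235,300:340].tolist())
print(onplane(w,[[318,141]],.032), onplane(w,[[288.5,130],[348.5,130]],.032),onplane(w,[[308,180],[328,180],[308,235],[328,235]],.022))
m=(abs(Z-.028)<.003)&(abs(P[...,0]-.576)<.02)&(abs(P[...,1]+.017)<.025);q=P[m];print('collar',np.median(q[:,2]),q[:,1].max(),np.percentile(q[:,0],[.5,99.5]))
E
```

```text
[(84, 37, np.float64(80.4)), (87, 32, np.float64(79.7)), (90, 33, np.float64(78.4)), (93, 34, np.float64(77.1)), (96, 34, np.float64(75.9)), (99, 32, np.float64(74.8)), (102, 32, np.float64(73.6)), (105, 33, np.float64(72.3)), (108, 33, np.float64(71.1)), (111, 33, np.float64(69.8)), (114, 31, np.float64(68.6)), (117, 33, np.float64(67.3)), (120, 32, np.float64(66.0)), (123, 33, np.float64(64.7)), (126, 32, np.float64(63.4)), (129, 33, np.float64(62.2)), (132, 32, np.float64(60.8)), (135, 33, np.float64(59.6)), (138, 32, np.float64(58.2)), (141, 31, np.float64(56.9)), (144, 5, np.float64(54.3)), (147, 6, np.float64(52.8))]
[146, 148, 146, 142, 142, 139, 142, 142, 147, 148, 137, 82, 42, 59, 60, 59, 59, 60, 60, 59] [108, 106, 110, 108, 105, 109, 109, 96, 66, 53, 59, 58, 59, 57, 60, 60, 60, 58, 56, 58, 58, 59, 55, 58, 60, 55, 58, 55, 81, 105, 109, 109, 107, 108, 107, 107, 108, 107, 106, 107] [107, 107, 108, 107, 108, 106, 106, 109, 94, 64, 57, 60, 57, 57, 58, 60, 58, 57, 59, 59, 60, 59, 58, 58, 57, 60, 57, 47, 94, 109, 108, 107, 106, 108, 106, 108, 108, 107, 107, 107]
[[0.57580125 0.05688684 0.032     ]] [[0.56231761 0.06171437 0.032     ]
 [0.58975224 0.06170942 0.032     ]] [[0.57068021 0.03747853 0.022     ]
 [0.58084478 0.0374763  0.022     ]
 [0.57038028 0.00814381 0.022     ]
 [0.58108904 0.00814081 0.022     ]]
collar 0.028190408211886522 -0.0005196679097085044 [0.55965699 0.59249922]
```

```bash
python3 -m creep '[[-0.02,0.5,0,0,0,0,0.05],[-0.02,1,0,0,0,0,0.05],[-0.02,1.5,0,0,0,0,0.05],[-0.02,2,0,0,0,0,0.05],[-0.03,2.5,0,0,0,0,0.05],[-0.03,3,0,0,0,0,0.05],[-0.03,3.5,0,0,0,0,0.05],[-0.03,4,0,0,0,0,0.05],[-0.03,4.5,0,0,0,0,0.05],[-0.03,5,0,0,0,0,0.05],[-0.04,5.3,0,0,0,0,0.05],[-0.04,5.6,0,0,0,0,0.05],[-0.04,5.8,0,0,0,0,0.05],[-0.04,6,0,0,0,0,0.05],[-0.04,6.2,0,0,0,0,0.05],[-0.04,6.2,0,0,0,0,0.05],[-0.04,6.2,0,0,0,0,0.05]]' 100
```

```text
t: 10.1
ee_pos: [0.5767, 0.0445, 0.0509]
orientation: [3.142, 0.0, 1.571]
force: [-1.0, -3.5, 2.1]
width: 0.122
gripper_force: 97.5
```

```bash
python3 -m creep '[[0,0.15,0,0,0,0,0.05],[0,0.3,0,0,0,0,0.05],[0,0.45,0,0,0,0,0.05],[0,0.6,0,0,0,0,0.05],[0,0.75,0,0,0,0,0.05],[0,0.85,0,0,0,0,0.05],[0,0.85,0,0,0,0,0.05],[0,0.85,0,0,0,0,0.05]]' 100
```

```text
t: 10.9
ee_pos: [0.5767, 0.0521, 0.0509]
orientation: [-3.141, 0.002, 1.571]
force: [-0.3, -8.5, 2.2]
width: 0.125
gripper_force: 97.5
```

```bash
python3 - <<'E'
from h import *
w=grab('wrist'); np.save('w4.npy',w,allow_pickle=True); P=cloud(w); Z=P[...,2]; t=status.state()['ee_pos']; print(t,status.state()['force'])
print([(v,round(Z[v,318]*1000),round(P[v,318,1]*1000,1)) for v in range(180,262,4)])
m=(abs(Z-.028)<.0025)&(abs(P[...,0]-.576)<.02)&(abs(P[...,1]-t[1])<.025);q=P[m];print('collar',np.median(q[:,2]),q[:,1].max(),np.percentile(q[:,0],[.5,99.5]))
m=(Z>t[2]+.025)&(Z<t[2]+.034)&(abs(P[...,0]-.576)<.0075)&(abs(P[...,1]-t[1])<.04);q=P[m]
for s in(-1,1):
  c=q[(q[:,1]-t[1])*s>.022];print('hook',len(c),c.mean(0).round(4),c[:,2].max())
save('w4.png',w)
E
```

```text
[0.57669234 0.05213518 0.05090343] [-1.47129377 -8.73279816  1.73942313]
[(180, 5, np.float64(103.6)), (184, 31, np.float64(105.6)), (188, 37, np.float64(104.8)), (192, 37, np.float64(102.9)), (196, 37, np.float64(101.0)), (200, 37, np.float64(99.0)), (204, 38, np.float64(97.3)), (208, 38, np.float64(95.4)), (212, 38, np.float64(93.4)), (216, 37, np.float64(91.3)), (220, 37, np.float64(89.4)), (224, 37, np.float64(87.3)), (228, 37, np.float64(85.3)), (232, 38, np.float64(83.4)), (236, 37, np.float64(81.1)), (240, 33, np.float64(77.6)), (244, 33, np.float64(75.5)), (248, 34, np.float64(74.0)), (252, 33, np.float64(71.2)), (256, 32, np.float64(68.7)), (260, 28, np.float64(65.1))]
collar 0.0281442931777596 0.07360034498075978 [0.55944591 0.59190495]
hook 227 [0.5756 0.0235 0.0793] 0.08253902947022142
hook 152 [0.5757 0.0816 0.0805] 0.08228417266362949
```

```bash
python3 -m creep '[[0,0.08,0,0,0,0,0.05],[0,0.16,0,0,0,0,0.05],[0,0.24,0,0,0,0,0.05],[0,0.24,0,0,0,0,0.05],[0,0.24,0,0,0,0,0.05]]' 100
```

```text
t: 11.45
ee_pos: [0.5767, 0.0542, 0.0509]
orientation: [-3.141, 0.002, 1.571]
force: [-1.3, -10.4, 2.3]
width: 0.125
gripper_force: 97.5
```

```bash
python3 -m creep '[[0,0,0,0,0,-5,0.05],[0,0,0,0,0,-10,0.05],[0,0,0,0,0,-15,0.05],[0,0,0,0,0,-20,0.05],[0,0,0,0,0,-25,0.05],[0,0,0,0,0,-30,0.05],[0,0,0,0,0,-30,0.05]]' 100; python3 -c "
from h import *;s=status.state();print(s['torque'],s['joint_pos'])"
```

```text
t: 12.15
ee_pos: [0.5759, 0.0546, 0.0509]
orientation: [-3.141, 0.003, 1.046]
force: [-3.7, -8.7, 4.7]
width: 0.126
gripper_force: 97.9
[-1.71669834  0.86027694  0.04998232] [-0.10908268  0.61557081  1.46152309 -0.00229204  1.06641455  0.41726659]
```

```bash
python3 -m creep '[[0,0,0,0,0,-5,0.05],[0,0,0,0,0,-10,0.05],[0,0,0,0,0,-15,0.05],[0,0,0,0,0,-20,0.05],[0,0,0,0,0,-25,0.05],[0,0,0,0,0,-30,0.05],[0,0,0,0,0,-30,0.05]]' 100; python3 -c "
from h import *;s=status.state();print(s['torque'])"
```

```text
t: 12.85
ee_pos: [0.5759, 0.0545, 0.0509]
orientation: [3.141, 0.003, 0.522]
force: [-3.9, -9.4, 4.2]
width: 0.123
gripper_force: 97.9
[-1.78765494  0.76954157  0.05129066]
```

```bash
python3 -m creep '[[-0.03,0,0,0,0,-5,0.05],[-0.06,0,0,0,0,-10,0.05],[-0.06,0,0,0,0,-15,0.05],[-0.06,0,0,0,0,-20,0.05],[-0.06,0,0,0,0,-25,0.05],[-0.06,0,0,0,0,-30,0.05],[-0.06,0,0,0,0,-30,0.05],[-0.06,0,0,0,0,-30,0.05]]' 100; python3 - <<'E'
from h import *
s=status.state();print(s['torque'])
w=grab('wrist'); save('w5.png',w); np.save('w5.npy',w,allow_pickle=True)
s=grab('side'); cv2.imwrite('pics/s5.png',cv2.resize(s['color'][190:320,220:370],None,fx=4,fy=4)[...,::-1])
P=cloud(w);Z=P[...,2];t=status.state()['ee_pos']
m=(Z>t[2]+.025)&(Z<t[2]+.034)&(abs(P[...,1]-t[1])<.0085)&(abs(P[...,0]-t[0])<.04);q=P[m];print(cv2.minAreaRect((q[:,:2]*1000).astype(np.float32)),np.median(q[:,2]))
m=(abs(Z-.028)<.0025)&(abs(P[...,0]-.576)<.022)&(abs(P[...,1]-t[1])<.02);q=P[m];print('collar',np.median(q[:,2]),cv2.minAreaRect((q[:,:2]*1000).astype(np.float32)))
E
```

```text
t: 13.65
ee_pos: [0.5759, 0.0541, 0.051]
orientation: [3.139, 0.001, 0.0]
force: [-1.9, -10.9, 3.5]
width: 0.125
gripper_force: 97.9
[-2.05924823  0.42175132  0.05507889]
((575.3261108398438, 52.84159851074219), (63.522159576416016, 16.82617950439453), 6.79929256439209) 0.08213722334014148
collar 0.028303447664813255 ((579.4718017578125, 55.590660095214844), (24.025672912597656, 35.94748306274414), 3.094017744064331)
```

View pics/s5.png

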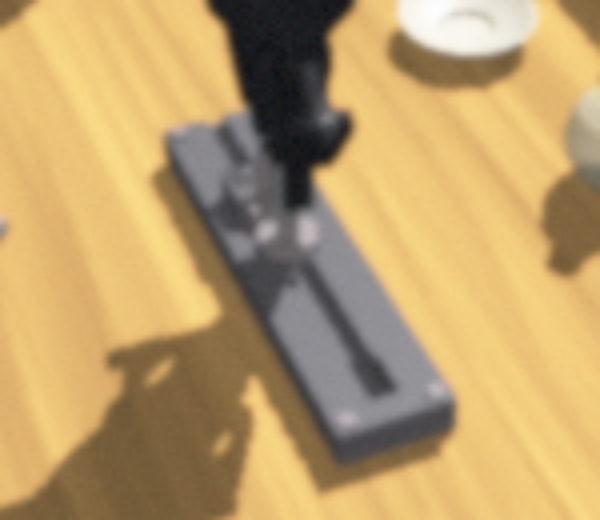

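The side view shows the collar flat on the rail, at about (288,235) in the crop, next to the plunger. I back off gently towards the locked position before letting go.

```bash
python3 -m creep '[[0,-0.15,0,0,0,0,0.05],[0,-0.3,0,0,0,0,0.05],[0,-0.45,0,0,0,0,0.05],[0,-0.6,0,0,0,0,0.05],[0,-0.7,0,0,0,0,0.05],[0,-0.7,0,0,0,0,0.05],[0,-0.7,0,0,0,0,0.05]]' 60
```

```text
t: 14.45
ee_pos: [0.5759, 0.0484, 0.0509]
orientation: [3.141, 0.0, 0.001]
force: [-1.7, -5.2, 3.4]
width: 0.119
gripper_force: 98.1
```

```bash
python3 -m creep '[[0,-0.06,0,0,0,0,0.05],[0,-0.12,0,0,0,0,0.05],[0,-0.12,0,0,0,0,0.05],[0,-0.12,0,0,0,0,0.05]]' 30
```

```text
t: 14.85
ee_pos: [0.576, 0.0475, 0.0509]
orientation: [-3.141, 0.0, 0.001]
force: [-2.3, -3.1, 4.5]
width: 0.118
gripper_force: 98.2
```

```bash
python3 -m creep '[[0,0,0,0,0,0,0.15],[0,0,0,0,0,0,0.2],[0,0,0,0,0,0,0.25],[0,0,0,0,0,0,0.3],[0,0,0,0,0,0,0.4],[0,0,0,0,0,0,0.45],[0,0,0,0,0,0,0.45],[0,0,0,0,0,0,0.45],[0,0,2,0,0,0,0.45],[0,0,5,0,0,0,0.45],[0,0,8,0,0,0,0.45],[0,0,11,0,0,0,0.45],[-3,-4,13,0,0,0,0.45],[-3,-4,13,0,0,0,0.45],[-3,-4,13,0,0,0,0.45],[-3,-4,13,0,0,0,0.45]]' 30
python3 - <<'E'
from h import *
w=grab('wrist'); save('w6.png',w); P=cloud(w);Z=P[...,2]
ok=(w['z_map']>.1)&(np.hypot(P[...,0]-.576,P[...,1]-.047)<.04)
for lo,hi in((.078,.088),(.0255,.0302)):
    q=P[ok&(Z>lo)&(Z<hi)&((Z>.05)|(np.hypot(P[...,0]-.576,P[...,1]-.047)<.018))];print(len(q),np.median(q[:,2]),cv2.minAreaRect((q[:,:2]*1000).astype(np.float32)),q.max(0),q.min(0))
top=(abs(Z-.022)<.003)&(P[...,1]<.03)&(abs(P[...,0]-.576)<.04)&(w['z_map']>.1)
if top.sum()>50:print('rail',cv2.minAreaRect((P[top][:,:2]*1000).astype(np.float32)))
E
```

```text
t: 16.45
ee_pos: [0.5461, 0.0077, 0.1803]
orientation: [-3.141, 0.001, 0.001]
force: [-0.1, -0.2, 0.0]
width: 0.45
gripper_force: 0.0
776 0.08213603488031465 ((574.6508178710938, 45.73775863647461), (64.05182647705078, 12.248624801635742), 0.6304969787597656) [0.60666786 0.05192549 0.0842932 ] [0.54262282 0.03967433 0.07806595]
473 0.02837812137380169 ((576.9645385742188, 46.37845993041992), (35.21272659301758, 29.76059341430664), 67.67457580566406) [0.59143433 0.06309786 0.03007   ] [0.55894002 0.02956358 0.02550349]
rail ((573.8733520507812, -125.19419860839844), (310.5807189941406, 66.1829605102539), 88.71804809570312)
```

View pics/w6.png

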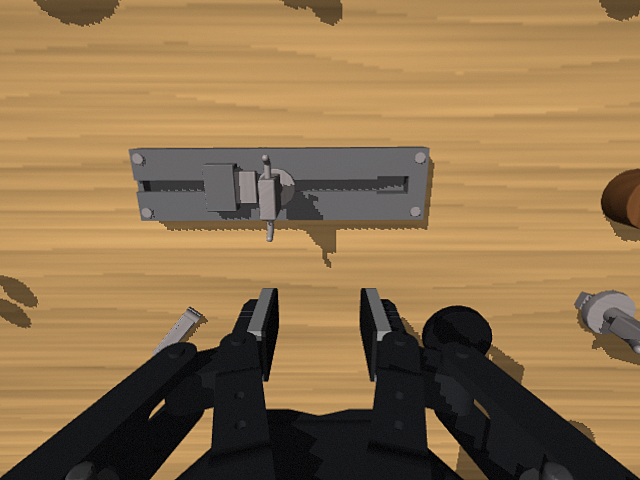

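The hanger stands upright across the slot at (268,195) with the gripper clear. Its top is at 82 mm (expected 82), the foot is across to within 0.01 rad, and it sits about 6 mm past the shoulder.

```bash
python3 -c "
from workcell import ticket; print(ticket.sign_off())"
```

```text
the job is handed in; nothing more can be done
None
```

The hanger is in the rail, turned across the slot and released upright about 6 mm past the shoulder; the job was handed in at about 16.5 s, and the sign-off returned no verdict.

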